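Hold the spring clip gaping over the painting card

TASK

Take the big wooden spring clip by its handles, lift it up and off its two-pronged hook and, squeezing it wide open, bring it down over the middle of the painting card's top edge: one jaw in front of the card and one behind, square to it and reaching well down past the edge, with neither clip nor gripper touching the card. Finish there, still holding the clip wide open so that a second sheet can be slipped in; do not push or tip the card, and leave the other things on the table alone.

Things in the scene. Friction and masses are not known exactly. Their poses are not given: they have to be found in the camera images.
- clip_center (a point): Middle of the clip's pivot pin. Jumbo clothes-peg type clip of pale wood, blue jaw tips and blue grip pads, 24 mm wide (y), 0.11 kg, hanging jaws down. y runs along the pin, z up from jaws to handles, x the way the arms spread (one at -x, its mirror twin at +x). Jaws reach 62 mm below the pin, handles 58 mm above. The 8 mm pin sticks out to y = +-31 mm, with 15 mm collars at 26 to 30 mm.
- clip: The whole clip, origin on the pin's middle. Closed, its handles splay upward to 56 mm over the outsides at the top. Squeeze them together along x, fingertips 26 mm or more above the pin, with 15 to 30 N: it opens to a stop (harder does no harm), even hanging. Fully open, the handles are parallel, about 18 mm over all, and the jaws gape 40 mm at the tips, tapering to nothing at the pin.
- clip_front (a joint): Swing of the clip's arm at its -x side: 0 closed, 0.32 rad fully open (stop). A spring closes it: about 4 N on each handle begins to open it, about 8 N opens it fully.
- clip_back (a joint): Swing of the clip's arm at its +x side, geared to the other: 0 closed, 0.32 rad fully open.
- stand: Fixed stand, foot 130 x 110 x 16 mm; origin on the table under the hung clip's pin. A post with cross-piece at x 48 to 68 mm, 152 mm high, carries two 6 mm steel prongs (y = +-20 mm) that come forward to -x, dip in a V where the pin lies at 150 mm height, and turn up to red tips at x = -14 mm, 158 mm high. The pin lies along y. The clip lifts off straight up: 20 mm clears the prongs.
- board: The painting card (a stiff white card with a painted house and sun on its front) with its wooden foot, loose, about 0.8 kg. Card 140 mm wide (y), 4 mm thick (x), its top edge 160 mm above the table; foot 80 x 160 x 25 mm. Origin under the middle of the foot, x the card's normal, painted front to -x.
- board_edge (a point): Middle of the card's top edge, axes as the card's: x its normal, y along the edge, z up.
- red_paint: Bystander: red paint bottle, 59 x 57 x 155 mm, upright; origin at its underside.
- black_cap: Bystander: black round cap, 54 mm across, 50 mm high; origin at its underside.
- glue_stick: Bystander: glue stick with an orange cap, 26 x 92 x 26 mm, lying; origin at its underside.
- marker: Bystander: yellow paint marker, 15 x 130 x 15 mm, lying; origin at its underside.
- eraser: Bystander: blue and white eraser, 21 x 45 x 13 mm; origin at its underside.

How it is judged:
By the outcome, as a careful person would: the job done as asked, in the order asked, and still so for the second after the job is handed in, while the arm keeps its last pose, push and grip.
It also fails if it takes over 43 s, if anything falls off the work surface, if the arm or the gripper's body presses on something with over 40 N, if the wrist force passes 120 N, or if a joint passes its speed limit or range.

ROBOT

A 6-joint arm with a two-finger parallel gripper is mounted at the origin on a cart in front of the work surface, level with it; the furniture and walls round the work are solid. World frame = base frame: x ahead of the robot, y to its left, z up, the work surface at z = 0. Lengths are in m, angles in rad, forces in N, time in s.
With the tool pointing down it reaches from about 0.3 to 0.775 m from the base axis. Payload 14.6 kg.
Tool frame: the origin (TCP) lies at the very end of the fingers, on their centre line; the grasp point (between the pads) lies 19 mm behind it; z points along the fingers, y is the direction in which the jaws open and shut (so a half turn about z gives the same grasp; the last joint's range is limited). The gripper opens to 94 mm and grips with 3 to 60 N. Pads are 16 mm wide; open, the fingers measure 119 mm over their backs; the gripper's body (75 mm by 177 mm) begins 78 mm behind the grasp point.
Start: joints at [-1.277, 0.3, 1.521, -0, 1.321, -0.067], TCP at [0.194, -0.515, 0.205] pointing down, gripper open.
Joint ranges: [-3.03, 3.03], [-0.79, 2.21], [0.23, 2.52], [-1.04, 4.18], [0, 3.07], [-2.55, 2.55]. Speed limits (rad/s): [2.22, 2.22, 2.57, 3.14, 3.14, 3.14].

INTERFACE

Orientations are given as [roll, pitch, yaw] about the fixed x, y, z axes, in that order (R = Rz(yaw) Ry(pitch) Rx(roll)).
In Python, from station import status, camera, ctrl gives the robot as it stands. The module is installed in compiled form; this text tells all that it offers.
- The arm moves only by the shell command python3 -m jog 'ROWS' [FORCE]. ROWS is JSON, a list of rows, each a list of 7 numbers: the shift along the tool's x, y, z each as a share of 1000 mm, from -1 to 1, then the turn, a rotation vector about the tool's x, y, z each as a share of pi/2 rad, from -1 to 1, then the opening, from -1 (shut) to 1 (fully open), so that 0 is half open. A call has 1 to 20 rows; each row is the pose to reach, as a shift and turn from the pose measured when the call began, along the tool's axes at that moment; what a row does not reach only later rows make up. A row lasts 1/10 s, in which the tool goes at most 50 mm and 8.59 degrees, less where a joint would pass 70% of its speed; a pose out of reach is approached as far as the arm can. A call with a number of a shift or a turn outside -1 to 1 is refused whole. A call with a gripper value outside its range is refused whole. The fingers move at their own pace and stop on an object; FORCE is the grip in N (left out, the last holds). Time passes only in rows, so rows that repeat a pose let the fingers close. It gives the time, the measured TCP pose, the force and the opening at its end, in the units of the state.
- status.get_obs(): the state, without advancing time (a new reading comes with each control period).
- camera(name): name is "side" or "top" or "wrist"; returns a dict with "image" (400x640x3 uint8, red, green, blue), "fx", "fy", "cx", "cy" (pixels), "world_from_camera" (4x4, takes a point from camera to world coordinates). Camera axes: x right, y down, z forward; pixel columns grow to the right and rows downward; lengths in m; the calibration is good to about 2 mm. A picture is of the moment at which its call begins. There is no depth.
- ctrl.hand_in(): hands the job in, once; it reports no verdict.
The state is a dict: "time_s": time; "qpos": joint angles; "joint_vel": joint speeds; "tau": joint torques, N m; "ee_pos": TCP position; "eef_rot": TCP orientation; "force": force on the tool from outside, world axes, zero at the start; "moment": the same for the moment, N m; "grip_width": finger opening in m.
Only numpy, scipy, OpenCV 4.12 (cv2) and the standard library are available. Lean on these libraries where they do the work, as an engineer would, in place of code of your own. Each camera call takes 0.05 s, during which the arm holds its last target.

## Working session

There is one attempt and no reset: what is moved stays moved. The work goes in short steps, Python scripts to look and compute and a shell command to move; the robot and the scene stay as the last step left them, time stands still between calls to the robot, and variables do not carry over. Pictures are saved under pics/ and viewed, and the job is handed in when it is done.

```bash
mkdir -p pics; python3 - <<'E'
from station import status,camera
import cv2,numpy as np
o=status.get_obs();print(o)
for n in ["side","top","wrist"]:
    c=camera(n);cv2.imwrite(f"pics/{n}0.png",c["image"][...,::-1]);print(n,c["fx"],c["fy"],c["cx"],c["cy"],np.round(c["world_from_camera"],4).tolist())
E
```

```text
{'time_s': 0.0, 'qpos': array([-1.27659934e+00,  3.00465262e-01,  1.52158045e+00, -9.67456043e-06,
        1.32071127e+00, -6.66360151e-02]), 'joint_vel': array([-2.77957247e-03, -1.27528343e-03, -1.23489617e-03,  5.30935709e-05,
        3.99004179e-05,  2.85106487e-04]), 'tau': array([-2.01656170e-03, -5.31809127e+01, -3.52739024e+01,  7.07202265e-02,
        2.44248135e-02, -4.16735941e-05]), 'ee_pos': array([ 0.19407858, -0.51433544,  0.2048898 ]), 'eef_rot': array([-3.14043028e+00, -6.81789292e-05,  3.60835363e-01]), 'force': array([-0.67580534, -0.58887953,  0.06060187]), 'moment': array([ 0.0256543 ,  0.02214114, -0.00974946]), 'grip_width': 0.09395736198545455}
side 418.72803654838765 418.72803654838765 311.06930345095725 206.37936385371552 [[-0.9984, -0.0484, 0.0299, 0.5756], [-0.0549, 0.6841, -0.7273, 1.2302], [0.0148, -0.7277, -0.6857, 1.2423], [0.0, 0.0, 0.0, 1.0]]
top 518.3093195670451 518.3093195670451 324.30133225031585 197.72994636051982 [[-0.0189, -0.9922, 0.1236, 0.4442], [-0.9998, 0.0202, 0.0085, 0.0208], [-0.0109, -0.1234, -0.9923, 1.6616], [0.0, 0.0, 0.0, 1.0]]
wrist 359.9360043349205 359.9360043349205 316.99639584440706 194.85848646864702 [[0.3531, -0.9013, -0.2509, 0.2656], [-0.9356, -0.3404, -0.0939, -0.4876], [-0.0008, 0.2679, -0.9634, 0.3848], [0.0, 0.0, 0.0, 1.0]]
```

View pics/side0.png

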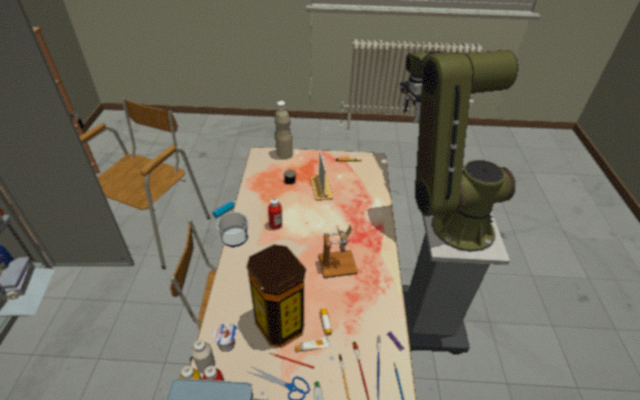

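View pics/top0.png

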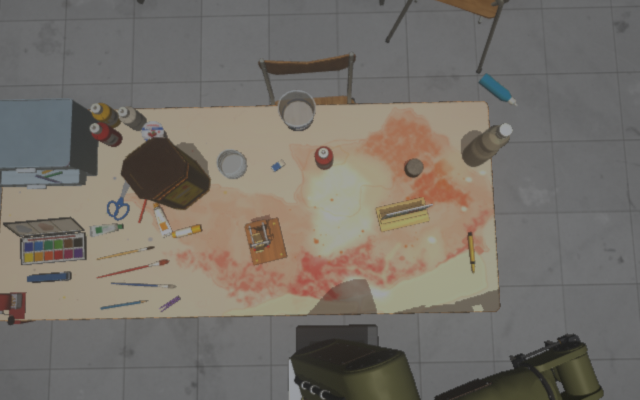

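View pics/wrist0.png

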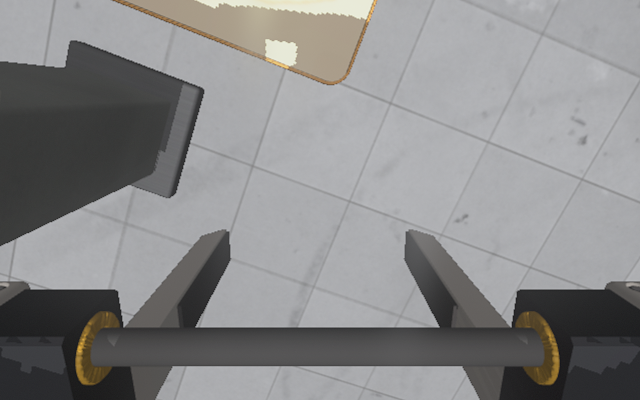

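The top view shows the stand and clip near (262,237) and the card near (403,212). I'll zoom in on both.

```bash
python3 - <<'E'
import cv2,numpy as np
t=cv2.imread("pics/top0.png");s=cv2.imread("pics/side0.png")
def z(im,x0,y0,w,h,k,name):
    cv2.imwrite(name,cv2.resize(im[y0:y0+h,x0:x0+w],None,fx=k,fy=k,interpolation=cv2.INTER_CUBIC))
z(t,235,205,70,70,8,"pics/tz_clip.png")
z(t,365,180,80,60,9,"pics/tz_card.png")
z(s,305,140,60,150,4,"pics/sz.png")
E
```

```text
(no output)
```

View pics/tz_clip.png

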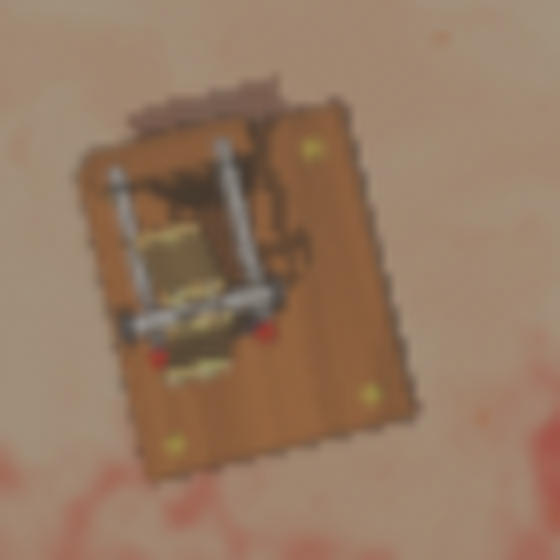

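View pics/tz_card.png

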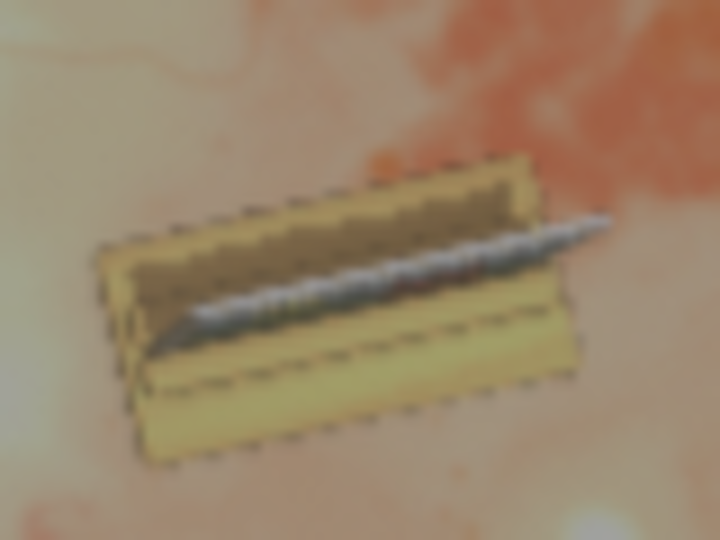

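View pics/sz.png

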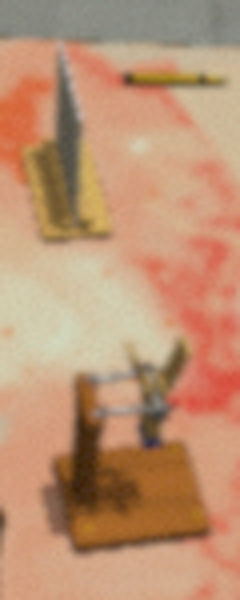

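```bash
cat > h.py <<'E'
import numpy as np,cv2
from station import status,camera
def ray(c,u,v):
    T=np.array(c["world_from_camera"]);d=T[:3,:3]@np.array([(u-c["cx"])/c["fx"],(v-c["cy"])/c["fy"],1.]);return T[:3,3],d
def at_z(c,u,v,z):
    o,d=ray(c,u,v);return o+d*(z-o[2])/d[2]
def proj(c,P):
    T=np.linalg.inv(np.array(c["world_from_camera"]));p=(T[:3,:3]@np.atleast_2d(P).T).T+T[:3,3]
    return np.c_[c["fx"]*p[:,0]/p[:,2]+c["cx"],c["fy"]*p[:,1]/p[:,2]+c["cy"]]
def zoom(im,x0,y0,w,h,k,name):
    cv2.imwrite(name,cv2.resize(im[y0:y0+h,x0:x0+w,::-1],None,fx=k,fy=k,interpolation=cv2.INTER_CUBIC))
E
python3 - <<'E'
from h import *
c=camera("top")
off=lambda p,x0,y0,k:[(x0+(a+.5)/k-.5,y0+(b+.5)/k-.5) for a,b in p]
F=[at_z(c,*p,.016)[:2] for p in off([(80,160),(345,100),(415,415),(150,475)],235,205,8)]
F=np.array(F);print("foot",F.round(4),F.mean(0))
for i,j in [(0,1),(1,2),(2,3),(3,0)]: d=F[j]-F[i];print(np.hypot(*d),np.degrees(np.arctan2(d[1],d[0])))
P=np.array([at_z(c,*p,.150)[:2] for p in off([(125,327),(280,297)],235,205,8)]);print("pin",P,P.mean(0),np.degrees(np.arctan2(*(P[0]-P[1])[::-1])))
E=np.array([at_z(c,*p,.160)[:2] for p in off([(190,314),(608,217)],365,180,9)]);print("edge",E,E.mean(0),np.hypot(*(E[0]-E[1])),np.degrees(np.arctan2(*(E[0]-E[1])[::-1])))
B=np.array([at_z(c,*p,.025)[:2] for p in off([(100,255),(525,155),(578,370),(150,460)],365,180,9)]);print("bfoot",B,B.mean(0))
for i,j in [(0,1),(1,2),(2,3),(3,0)]: d=B[j]-B[i];print(np.hypot(*d),np.degrees(np.arctan2(d[1],d[0])))
E
```

```text
foot [[0.5682 0.2904]
 [0.5901 0.1846]
 [0.4648 0.158 ]
 [0.4433 0.2628]] [0.51662058 0.22394053]
0.10800031343736069 -78.32383402220988
0.12807818106517216 -167.97859184584368
0.10697566247050097 101.60213247870819
0.1279502420906702 12.480653687020085
pin [[0.49697711 0.25204778]
 [0.50676729 0.19553712]] [0.5018722  0.22379245] 99.82863960571713
edge [[ 0.57871573 -0.14362289]
 [ 0.60747521 -0.27958374]] [ 0.59309547 -0.21160332] 0.13896928411501408 101.94358453418903
bfoot [[ 0.61229202 -0.12743666]
 [ 0.64474342 -0.27834529]
 [ 0.56838258 -0.29367812]
 [ 0.5397663  -0.14268412]] [ 0.59129608 -0.21053605]
0.1543583700407361 -77.86392605906056
0.07788500283644048 -168.6463046416832
0.15368174553145508 100.73138362129465
0.07411116810172881 11.87268735874628
```

```bash
cat >> h.py <<'E'
from scipy.spatial.transform import Rotation as R
def rel(pos,yaw):
    o=status.get_obs();r=R.from_euler("xyz",o["eef_rot"]);t=R.from_euler("xyz",[np.pi,0,yaw])
    print("t",round(o["time_s"],2),"ee",o["ee_pos"].round(4),"rpy",o["eef_rot"].round(4),"grip",round(o["grip_width"],4),"F",o["force"].round(1))
    print("shift",r.inv().apply(np.array(pos)-o["ee_pos"]).round(4),"turn",((r.inv()*t).as_rotvec()/(np.pi/2)).round(4))
E
python3 -c "
from h import *
rel([.502,.224,.29],np.radians(102))"
```

```text
t 0.2 ee [ 0.1941 -0.5145  0.2051] rpy [-3.141  -0.      0.3607] grip 0.094 F [-0.3 -0.1 -0.5]
shift [ 0.5487 -0.5823 -0.0845] turn [-3.000e-04 -3.000e-04 -9.037e-01]
```

```bash
python3 -m jog '[[0.03,-0.03,-0.08,0,0,0,1],[0.07,-0.07,-0.085,0,0,-0.08,1],[0.549,-0.582,-0.085,0,0,-0.904,1],[0.549,-0.582,-0.085,0,0,-0.904,1],[0.549,-0.582,-0.085,0,0,-0.904,1],[0.549,-0.582,-0.085,0,0,-0.904,1],[0.549,-0.582,-0.085,0,0,-0.904,1],[0.549,-0.582,-0.085,0,0,-0.904,1],[0.549,-0.582,-0.085,0,0,-0.904,1],[0.549,-0.582,-0.085,0,0,-0.904,1],[0.549,-0.582,-0.085,0,0,-0.904,1],[0.549,-0.582,-0.085,0,0,-0.904,1],[0.549,-0.582,-0.085,0,0,-0.904,1],[0.549,-0.582,-0.085,0,0,-0.904,1],[0.549,-0.582,-0.085,0,0,-0.904,1],[0.549,-0.582,-0.085,0,0,-0.904,1],[0.549,-0.582,-0.085,0,0,-0.904,1],[0.549,-0.582,-0.085,0,0,-0.904,1],[0.549,-0.582,-0.085,0,0,-0.904,1],[0.549,-0.582,-0.085,0,0,-0.904,1]]' && python3 -c "
from h import *
rel([.502,.224,.29],np.radians(102))"
```

```text
time_s: 2.2
ee_pos: [0.5021, 0.223, 0.2906]
eef_rot: [-3.142, -0.001, 1.78]
force: [-0.3, -1.1, 0.5]
grip_width: 0.0938
t 2.2 ee [0.5021 0.223  0.2906] rpy [-3.1415e+00 -5.0000e-04  1.7801e+00] grip 0.0938 F [-0.3 -1.1  0.5]
shift [0.001  0.0001 0.0006] turn [-0.     -0.0003 -0.0001]
```

```bash
python3 - <<'E'
from h import *
c=camera("wrist");im=c["image"].copy();print(np.round(c["world_from_camera"],4).tolist())
cv2.imwrite("pics/w1.png",im[...,::-1])
zoom(im,200,100,240,180,3,"pics/w1z.png")
E
```

```text
[[0.9782, 0.2002, 0.0559, 0.4843], [0.2079, -0.9424, -0.262, 0.2987], [0.0002, 0.2679, -0.9635, 0.4706], [0.0, 0.0, 0.0, 1.0]]
```

View pics/w1.png

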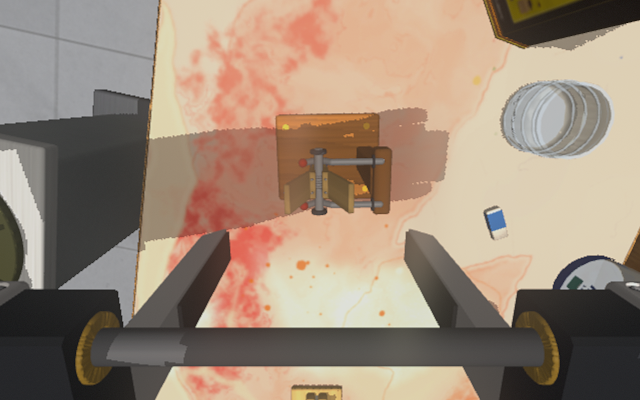

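View pics/w1z.png

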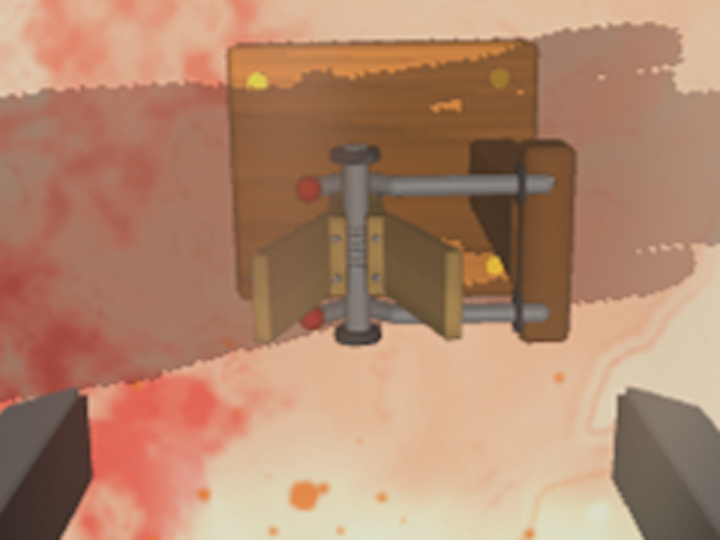

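```bash
python3 - <<'E'
from h import *
c=camera("wrist")
f=lambda a,b:(200+(a+.5)/3-.5,100+(b+.5)/3-.5)
a=at_z(c,*f(355,154),.150);b=at_z(c,*f(358,333),.150)
print(a,b,(a+b)/2,np.linalg.norm(a-b),np.degrees(np.arctan2(*(b-a)[1::-1])))
# handle tops z ~.206
for q in [[(262,251),(268,340)],[(455,250),(449,340)]]:
    P=[at_z(c,*f(*p),.206) for p in q];print(P,np.mean(P,0))
F=np.array([at_z(c,*f(*p),.016) for p in [(229,45),(537,42)]]);d=F[1]-F[0];print(F,np.linalg.norm(d),np.degrees(np.arctan2(d[1],d[0])))
E
```

```text
[0.49543711 0.25136559 0.15      ] [0.50803194 0.1967002  0.15      ] [0.50173453 0.22403289 0.15      ] 0.05609754819751695 -77.02554812894238
[array([0.47566573, 0.23070739, 0.206     ]), array([0.4815678 , 0.20780277, 0.206     ])] [0.47861676 0.21925508 0.206     ]
[array([0.52323087, 0.24105462, 0.206     ]), array([0.52727025, 0.21748758, 0.206     ])] [0.52525056 0.2292711  0.206     ]
[[0.43996235 0.26496657 0.016     ]
 [0.56368492 0.292438   0.016     ]] 0.12673575978530854 12.51889142503447
```

```bash
python3 -m jog '[[0.001,0,0.03,0,0,-0.003,1],[0.001,0,0.06,0,0,-0.003,1],[0.001,0,0.085,0,0,-0.003,1],[0.001,0,0.1,0,0,-0.003,1],[0.001,0,0.111,0,0,-0.003,1],[0.001,0,0.111,0,0,-0.003,1],[0.001,0,0.111,0,0,-0.003,1]]' && python3 - <<'E'
from h import *
rel([.502,.224,.179],np.radians(102.3))
c=camera("wrist");cv2.imwrite("pics/w2.png",c["image"][...,::-1])
E
```

```text
time_s: 3.0
ee_pos: [0.5024, 0.2237, 0.1808]
eef_rot: [3.14, -0.001, 1.784]
force: [-0.9, -0.7, 0.2]
grip_width: 0.0941
t 3.0 ee [0.5024 0.2237 0.1808] rpy [ 3.1400e+00 -9.0000e-04  1.7838e+00] grip 0.0941 F [-0.9 -0.7  0.2]
shift [ 0.0003 -0.0003  0.0018] turn [ 0.001  -0.0005 -0.001 ]
```

View pics/w2.png

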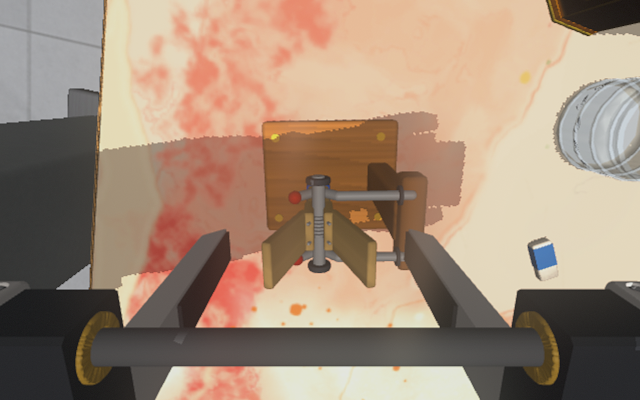

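Clip at (320,235) is centred between the open fingers. Next I squeeze.

```bash
python3 -m jog '[[0,0,0.002,0,0,0,1],[0,0,0.002,0,0,0,-1],[0,0,0.002,0,0,0,-1],[0,0,0.002,0,0,0,-1],[0,0,0.002,0,0,0,-1],[0,0,0.002,0,0,0,-1],[0,0,0.002,0,0,0,-1],[0,0,0.002,0,0,0,-1],[0,0,0.002,0,0,0,-1],[0,0,0.002,0,0,0,-1],[0,0,0.002,0,0,0,-1],[0,0,0.002,0,0,0,-1],[0,0,0.002,0,0,0,-1],[0,0,0.002,0,0,0,-1],[0,0,0.002,0,0,0,-1]]' 30 && python3 - <<'E'
from h import *
rel([.502,.224,.179],np.radians(102.3))
c=camera("wrist");cv2.imwrite("pics/w3.png",c["image"][...,::-1])
c=camera("side");zoom(c["image"],300,210,80,70,8,"pics/s3.png")
E
```

```text
time_s: 4.55
ee_pos: [0.5034, 0.2242, 0.1814]
eef_rot: [3.135, -0.001, 1.784]
force: [-2.9, -0.6, 17.4]
grip_width: 0.0222
t 4.55 ee [0.5034 0.2242 0.1814] rpy [ 3.1354e+00 -1.5000e-03  1.7841e+00] grip 0.0222 F [-2.9 -0.6 17.4]
shift [ 0.0001 -0.0014  0.0023] turn [ 0.0039 -0.0009 -0.0009]
```

View pics/w3.png

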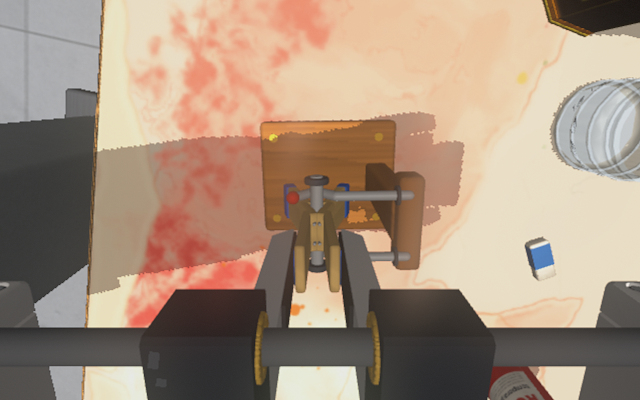

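View pics/s3.png

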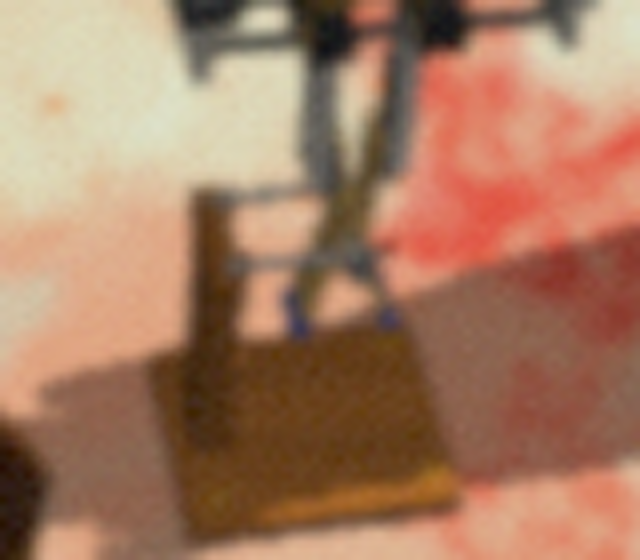

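```bash
python3 -m jog '[[0,0,0,0,0,0,-1],[0,0,0,0,0,0,-1],[0,0,0,0,0,0,-1],[0,0,0,0,0,0,-1]]' 30; python3 -m jog '[[0,0,-0.003,0,0,0,-1],[0,0,-0.006,0,0,0,-1],[0,0,-0.006,0,0,0,-1]]' 40
```

```text
time_s: 5.05
ee_pos: [0.5036, 0.2242, 0.1819]
eef_rot: [3.135, -0.001, 1.784]
force: [-1.4, -1.9, 8.2]
grip_width: 0.0221
time_s: 5.35
ee_pos: [0.5036, 0.2242, 0.188]
eef_rot: [3.134, -0.002, 1.784]
force: [0.3, 0.0, -1.0]
grip_width: 0.0195
```

```bash
python3 -m jog '[[0,0,-0.012,0,0,0,-1],[0,0,-0.025,0,0,0,-1],[0,0,-0.05,0,0,0,-1],[0,0,-0.08,0,0,0,-1],[0,0,-0.105,0,0,0,-1],[0,0,-0.115,0,0,0,-1],[0,0,-0.115,0,0,0,-1]]' 40 && python3 - <<'E'
from h import *
rel([.593,-.2115,.30],np.radians(102))
c=camera("wrist");cv2.imwrite("pics/w4.png",c["image"][...,::-1]);zoom(c["image"],240,130,160,120,5,"pics/w4z.png")
c=camera("side");zoom(c["image"],300,190,80,80,8,"pics/s4.png")
E
```

```text
time_s: 6.05
ee_pos: [0.5031, 0.224, 0.3045]
eef_rot: [3.132, -0.002, 1.784]
force: [1.4, 0.7, -1.5]
grip_width: 0.0194
t 6.05 ee [0.5031 0.224  0.3045] rpy [ 3.1319e+00 -1.9000e-03  1.7841e+00] grip 0.0194 F [ 1.4  0.7 -1.5]
shift [-0.4447 -0.0044  0.0036] turn [ 0.0062 -0.0012  0.0024]
```

View pics/w4z.png

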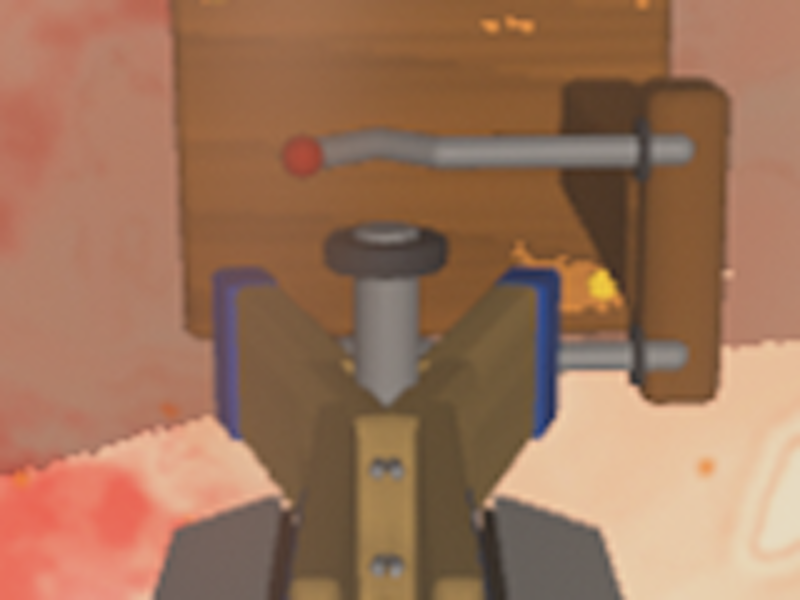

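View pics/s4.png

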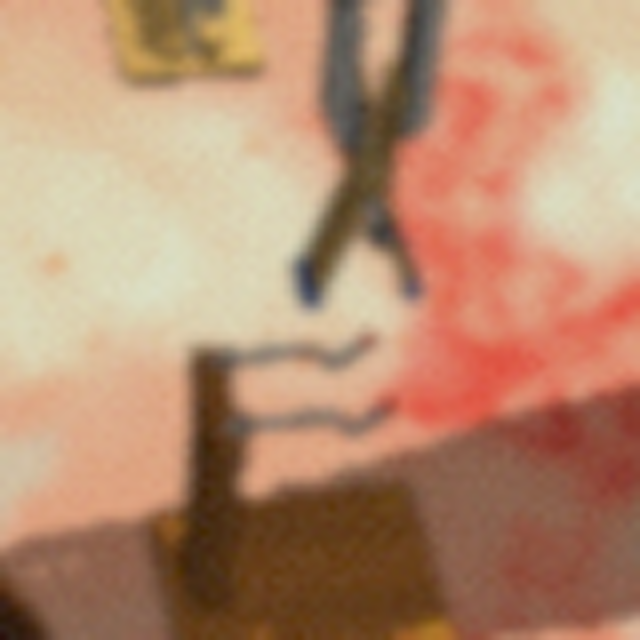

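The clip is off the prongs, wide open and symmetric: jaw tips sit at zoomed columns about 215 and 558, and the pin end at (387,232). Next I measure the pin height relative to the TCP.

```bash
python3 - <<'E'
from h import *
c=camera("wrist");o=status.get_obs();ee=o["ee_pos"];r=R.from_euler("xyz",o["eef_rot"])
f=lambda a,b:(240+(a+.5)/5-.5,130+(b+.5)/5-.5)
for d in (-.028,-.031,-.034):
  for s in (1,-1):
    P=ee+r.apply([s*.031,0,-d]); print(d,s,(proj(c,P)[0]-[240,130])*5)
    J=[ee+r.apply([s*.012,t*.022,-d+.062]) for t in(-1,1)];print("   jaw",(proj(c,J)-[240,130]).round(1)*5)
c=camera("side")
for d in (-.028,-.034):print(d,(proj(c,[ee+r.apply([0,0,-d]),ee+r.apply([-.031,0,-d])])-[300,190])*8)
E
```

```text
-0.028 1 [398.10142419 233.56222505]
   jaw [[252.  265.5]
 [537.  265.5]]
-0.028 -1 [397.07974195 707.79046274]
   jaw [[255.  413. ]
 [533.5 413. ]]
-0.031 1 [397.89989062 228.07231562]
   jaw [[253.5 261. ]
 [535.5 261. ]]
-0.031 -1 [396.90529996 696.80414998]
   jaw [[256.5 407. ]
 [532.  407. ]]
-0.034 1 [397.70367634 222.72730718]
   jaw [[255.  256.5]
 [534.  256.5]]
-0.034 -1 [396.73513715 686.08733886]
   jaw [[257.5 401.5]
 [530.5 401.5]]
-0.028 [[361.90934556 179.04405384]
 [346.05970443 128.57344623]]
-0.034 [[360.82515872 189.38529524]
 [345.03831904 138.89849223]]
```

```bash
python3 -m jog '[[-0.02,0,0,0,0,0,-1],[-0.05,0,0,0,0,0,-1],[-0.09,0,0,0.006,0,0,-1],[-0.13,-0.001,0,0.006,0,0.002,-1],[-0.17,-0.002,0,0.006,0,0.002,-1],[-0.21,-0.002,0,0.006,-0.001,0.002,-1],[-0.25,-0.003,0,0.006,-0.001,0.002,-1],[-0.29,-0.003,0,0.006,-0.001,0.002,-1],[-0.33,-0.004,0,0.006,-0.001,0.002,-1],[-0.37,-0.004,0,0.006,-0.001,0.002,-1],[-0.405,-0.004,0,0.006,-0.001,0.002,-1],[-0.43,-0.004,0,0.006,-0.001,0.002,-1],[-0.445,-0.004,0,0.006,-0.001,0.002,-1],[-0.445,-0.004,0,0.006,-0.001,0.002,-1],[-0.445,-0.004,0,0.006,-0.001,0.002,-1]]' 40 && python3 - <<'E'
from h import *
rel([.593,-.2115,.30],np.radians(102))
c=camera("wrist");cv2.imwrite("pics/w5.png",c["image"][...,::-1]);zoom(c["image"],220,100,200,150,4,"pics/w5z.png")
c=camera("side");zoom(c["image"],280,120,80,80,8,"pics/s5.png")
c=camera("top");zoom(c["image"],365,180,80,60,9,"pics/t5.png")
E
```

```text
time_s: 7.75
ee_pos: [0.5928, -0.2111, 0.3007]
eef_rot: [-3.137, -0.0, 1.781]
force: [0.2, -0.4, -0.4]
grip_width: 0.0196
t 7.75 ee [ 0.5928 -0.2111  0.3007] rpy [-3.1367e+00 -3.0000e-04  1.7812e+00] grip 0.0196 F [ 0.2 -0.4 -0.4]
shift [-0.0004  0.0001  0.0007] turn [-0.0031 -0.0002  0.0006]
```

View pics/w5z.png

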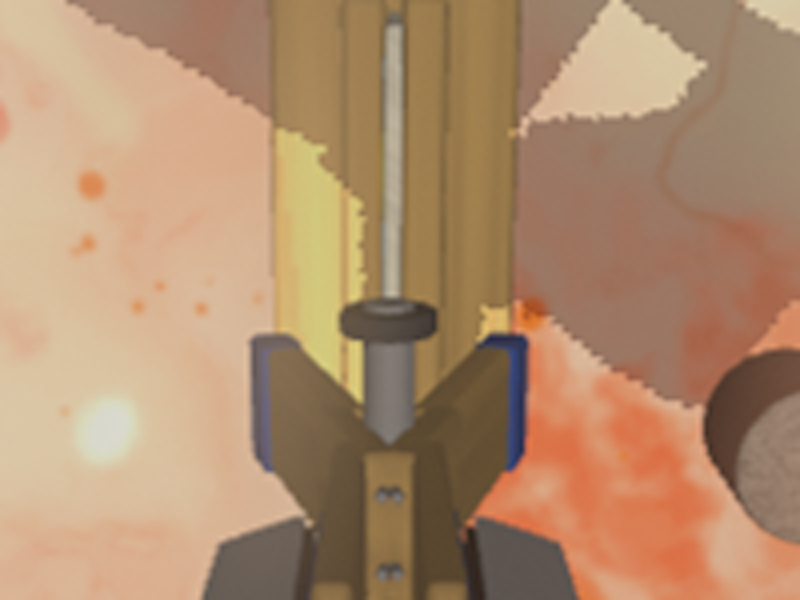

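View pics/s5.png

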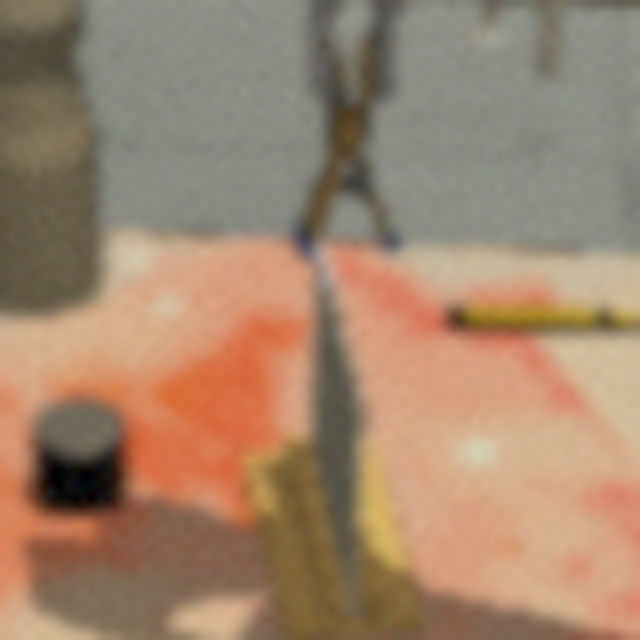

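View pics/w5.png

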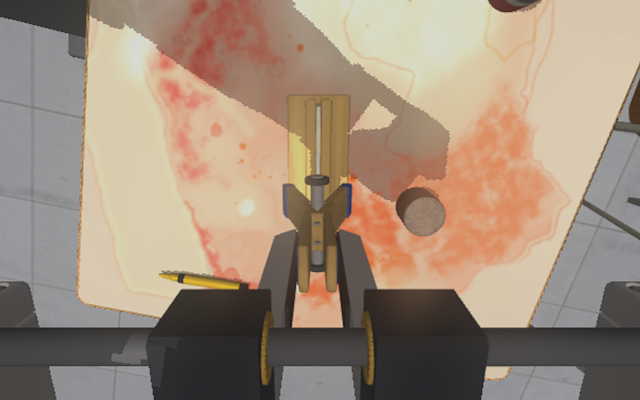

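```bash
python3 - <<'E'
from h import *
c=camera("wrist");o=status.get_obs();ee=o["ee_pos"];r=R.from_euler("xyz",o["eef_rot"])
f=lambda a,b:(220+(a+.5)/4-.5,100+(b+.5)/4-.5)
A=at_z(c,*f(395,20),.160);B=at_z(c,*f(392.5,295),.160)
for P in(A,B):print(P.round(4),"tool",r.inv().apply(P-ee).round(4))
d=A-B;print("card normal yaw",np.degrees(np.arctan2(d[1],d[0]))-90)
Cn=A-d/np.linalg.norm(d)*.07;print("edge mid",Cn,r.inv().apply(Cn-ee).round(4))
P=at_z(c,*f(389,306),ee[2]-.030);print("pin end tool",r.inv().apply(P-ee).round(4))
c2=camera("wrist");im=c["image"]
hsv=cv2.cvtColor(im,cv2.COLOR_RGB2HSV)
for row in range(106,174,12): print(row,im[row,310:326].sum(1).tolist())
E
```

```text
[ 0.5773 -0.1431  0.16  ] tool [ 0.0696 -0.0004  0.1414]
[ 0.5896 -0.2027  0.16  ] tool [ 0.0088 -0.0009  0.1415]
card normal yaw 11.64068492740877
edge mid [ 0.59145048 -0.21166878  0.16      ] [-0.0004 -0.001   0.1415]
pin end tool [ 0.0311 -0.0017  0.03  ]
106 [368, 364, 366, 363, 347, 308, 311, 330, 331, 324, 301, 311, 354, 364, 361, 360]
118 [370, 369, 367, 366, 344, 349, 433, 485, 493, 486, 391, 315, 355, 365, 360, 363]
130 [371, 370, 369, 364, 336, 359, 467, 521, 521, 455, 340, 328, 360, 366, 363, 359]
142 [375, 374, 373, 363, 353, 393, 466, 505, 513, 439, 332, 337, 359, 368, 360, 362]
154 [429, 372, 372, 366, 346, 388, 467, 494, 493, 402, 299, 343, 361, 367, 362, 362]
166 [401, 371, 372, 368, 353, 412, 488, 507, 508, 410, 298, 348, 367, 365, 365, 363]
```

```bash
python3 -m jog '[[0,0.0005,0.01,-0.003,0,0.003,-1],[0,0.0005,0.02,-0.003,0,0.003,-1],[0,0.0005,0.03,-0.003,0,0.003,-1],[0,0.0005,0.04,-0.003,0,0.003,-1],[0,0.0005,0.05,-0.003,0,0.003,-1],[0,0.0005,0.057,-0.003,0,0.003,-1],[0,0.0005,0.06,-0.003,0,0.003,-1],[0,0.0005,0.06,-0.003,0,0.003,-1],[0,0.0005,0.06,-0.003,0,0.003,-1]]' 40 && python3 - <<'E'
from h import *
rel([.593,-.2115,.215],np.radians(101.7))
c=camera("wrist");zoom(c["image"],220,100,200,150,4,"pics/w6z.png")
c=camera("side");zoom(c["image"],280,120,80,80,8,"pics/s6.png")
E
```

```text
time_s: 8.9
ee_pos: [0.5933, -0.2111, 0.2419]
eef_rot: [3.14, 0.001, 1.777]
force: [-0.5, 0.4, -0.5]
grip_width: 0.0194
t 8.9 ee [ 0.5933 -0.2111  0.2419] rpy [3.1404e+00 9.0000e-04 1.7772e+00] grip 0.0194 F [-0.5  0.4 -0.5]
shift [-0.0003 -0.0004  0.0269] turn [0.0007 0.0006 0.0014]
```

View pics/w6z.png

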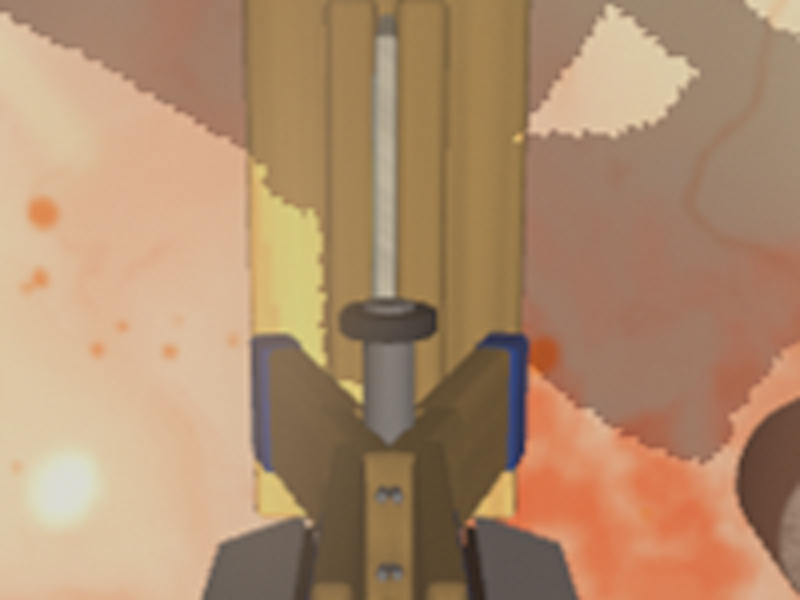

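View pics/s6.png

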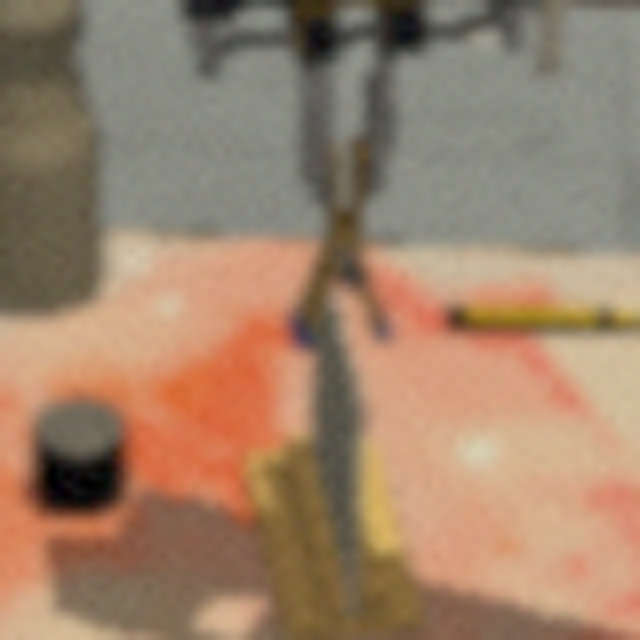

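```bash
python3 -m jog '[[0,-0.0005,0.007,0,0,0.001,-1],[0,-0.0005,0.014,0,0,0.001,-1],[0,-0.0005,0.02,0,0,0.001,-1],[0,-0.0005,0.024,0,0,0.001,-1],[0,-0.0005,0.026,0,0,0.001,-1],[0,-0.0005,0.027,0,0,0.001,-1],[0,-0.0005,0.027,0,0,0.001,-1]]' 40 && python3 - <<'E'
from h import *
rel([.593,-.2115,.215],np.radians(101.7))
c=camera("wrist");zoom(c["image"],220,100,200,150,4,"pics/w7z.png")
c=camera("side");zoom(c["image"],280,120,80,80,8,"pics/s7.png")
c=camera("top");zoom(c["image"],365,180,80,60,9,"pics/t7.png")
E
```

```text
time_s: 9.7
ee_pos: [0.5929, -0.2112, 0.2149]
eef_rot: [3.14, 0.001, 1.776]
force: [-0.8, 0.3, -1.7]
grip_width: 0.0197
t 9.7 ee [ 0.5929 -0.2112  0.2149] rpy [3.1402e+00 1.0000e-03 1.7756e+00] grip 0.0197 F [-0.8  0.3 -1.7]
shift [-0.0003  0.0001 -0.0001] turn [0.0009 0.0007 0.0004]
```

View pics/w7z.png

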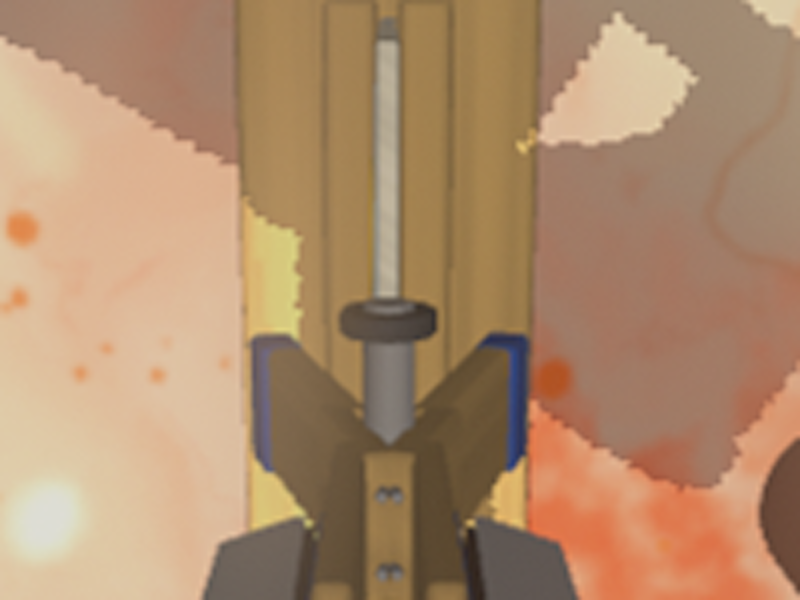

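View pics/s7.png

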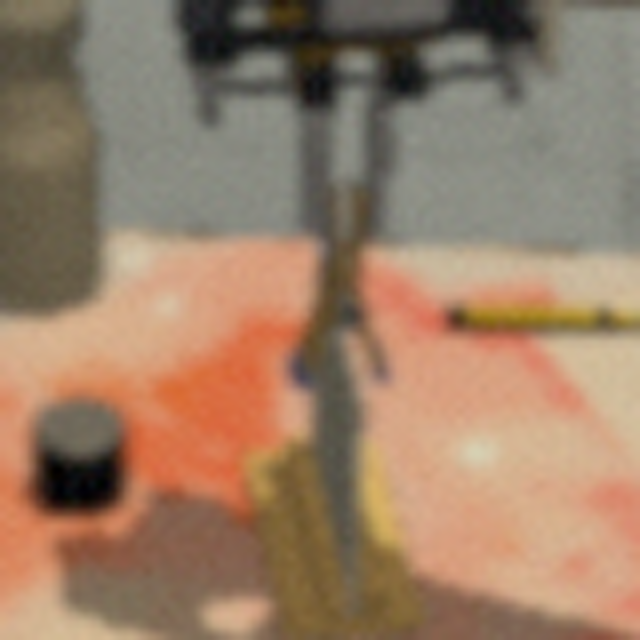

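View pics/t7.png

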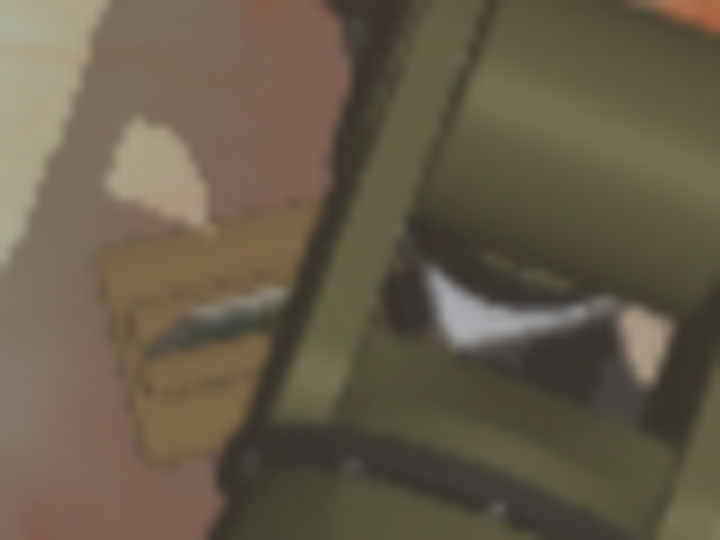

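```bash
python3 - <<'E'
from h import *
o=status.get_obs();ee=o["ee_pos"];r=R.from_euler("xyz",o["eef_rot"]);c=camera("side")
for d in (.028,.030,.032,.034):
    print(d,"collar",((proj(c,ee+r.apply([.028,0,d]))-[280,120])*8).round(0),"tips",((proj(c,[ee+r.apply([.012,t*.022,d+.062]) for t in(-1,1)])-[280,120])*8).round(0).tolist())
A=np.array([.5915,-.2117,.16]);n=np.array([-np.sin(np.radians(11.8)),np.cos(np.radians(11.8)),0])
print("card top ends",((proj(c,[A+n*.07,A-n*.07])-[280,120])*8).round(0))
w=camera("wrist")
for z in (.158,.16,.162):print(z,((proj(w,A+n*.07+[0,0,z-.16])-[220,100])*4).round(0))
rel([.593,-.2115,.215],np.radians(101.7))
E
```

```text
0.028 collar [[345. 309.]] tips [[376.0, 380.0], [295.0, 387.0]]
0.03 collar [[345. 312.]] tips [[376.0, 383.0], [295.0, 390.0]]
0.032 collar [[345. 315.]] tips [[376.0, 386.0], [295.0, 392.0]]
0.034 collar [[345. 318.]] tips [[375.0, 389.0], [295.0, 395.0]]
card top ends [[360. 399.]
 [316. 241.]]
0.158 [[388.  30.]]
0.16 [[388.  30.]]
0.162 [[388.  31.]]
t 9.95 ee [ 0.5929 -0.2112  0.2151] rpy [3.1400e+00 1.2000e-03 1.7757e+00] grip 0.0196 F [ 0.2 -0.3 -0.8]
shift [-0.0003  0.0001  0.0001] turn [0.001  0.0008 0.0004]
```

```bash
python3 -c "
from station import ctrl,status
print(ctrl.hand_in());o=status.get_obs();print(o['time_s'],o['grip_width'],o['force'])"
```

```text
the job is handed in; nothing more can be done
None
the job is handed in; nothing more can be done
```

I took the clip by its handles, squeezed it open at 30–40 N and lifted it off the prongs. I then carried it over and lowered it astride the middle of the card's top edge. I handed the job in at about 10 s with the clip still held open.

Last checks:
- **Clip opening:** the grip width was 19.6 mm and steady, slightly over the quoted 18 mm. The jaws looked symmetric and wide open.
- **Depth:** the side view matches a pin about 30 mm below the fingertips. That puts it about 25 mm above the card edge, with the jaws reaching roughly 37 mm past it.
- **Alignment:** in the wrist view the card lies within about 0.5 mm of the pin's centre line and square to it within about 0.5°. That leaves an estimated 6 mm of clearance on each side at the edge.
- **Contact:** the last wrist force was about 1 N, roughly the clip's weight. The card showed no movement in the pictures, and nothing else was approached.

- **Small disagreement:** the camera put the pin about 1–1.5 mm off the reported fingertip centre line while I was lifting the clip. I therefore aligned the clip to the card within the wrist picture.
- **Not checked:** the arm hid most of the card in the last top view. I could not read the robot's state after handing in.

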